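Chuck a fresh paper core in the bench rewinder without crushing it

TASK

The little film rewinder on the bench needs a fresh core: take the narrow paper tube out of its cardboard box, lay it in the two white V rests between the black cones and let go of it, then push the sliding cone by its red tab until both cones are wedged in the ends of the tube and carry it clear of the rests. The tube is thin paper, so grip it lightly and push the cone home gently, or it is crushed; leave the film roll, the wide tube and the small carton where they are.

Things in the scene. Friction and masses are not known exactly. Their poses are not given: they have to be found in the camera images.
- stand: grey bench rewinder, fixed, foot plate 90 x 282 mm, 16 mm high. Origin on the bench plane below the middle of where a seated tube lies; y runs along the winding axis (x = 0, z = 58 mm) from the sliding cone (y < 0, red tab) to the fixed cone (y > 0, crank behind it); z up, x away from the robot. Foot plate from y = -182 to 100 mm
- fixed_tip (a point): middle of the fixed black cone's tip, 58 mm high, 43.5 mm to +y of the rewinder's origin. Both cones: half angle 20 degrees, radius 18 mm at the tip, 27 mm at the base 25 mm behind it; behind the base a housing of radius 23 mm
- lay_place (a point): where the tube's middle should lie in the rests: y = -25 mm, 55.5 mm high in the rewinder's frame, both ends then clear of the cone tips. The two white V rests, each 14 mm long, stand at y = -57 and 26 mm, reach to x = +-39 mm and up to z = 51 mm; fingers have room only between them, y = -50 to 19 mm, down to the plate
- seated_place (a point): where the tube's middle comes to when both cones are wedged in it: y = 0, 58 mm high in the rewinder's frame. The sliding cone pushes the tube along the rests onto the fixed cone, and the tapers lift it 2.5 mm off the rests
- tail (a joint): sliding cone, m: 0 drawn back, grows towards the tube (+y); starts at 0 to 0.02; its tip is at y = -113.5 mm + value. About 0.071 when both cones are wedged, stop at 0.082. Stays where left: drag 3 N, plus 0.15 N per 10 mm/s. Then 6 to 12 N on the tab sets it; over some 30 N crushes the tube's ends (cones and rests may press on the tube with 40 N in all)
- push_face (a point): middle of the upper back face of the red tab on the sliding cone, 94 mm high: push here to +y. Rewinder frame: y = -168.5 mm + joint value. Tab 46 mm wide (x), 14 mm thick (y), standing from 80 mm (housing top) to 106 mm high; behind it nothing is higher than 41 mm
- core: narrow beige paper tube, 120 mm long, 56 mm outside, 48 mm inside, 60 to 130 g, both ends alike. Origin at the middle of the end that is lower at the start, z along the tube. It starts upright in one cell of the cardboard box. It bears at most 25 N of squeeze from each finger (50 N from the fingers in all); 8 to 15 N hold it
- core_mid (a point): middle of the narrow paper tube, on its axis, 60 mm from either end. The bench is free 90 to 160 mm to -x of the rewinder's origin (y = -40 to 20 mm), where the tube can be stood on its end to take it another way
- core_box: brown open cardboard box, fixed, 70 x 136 x 76 mm high, origin on the bench plane below its middle, y along its length; of its two cells, 62 x 62 mm, the one at y = -33 mm holds the narrow tube on a 4 mm floor, its upper 48 mm free above the rim; the other is empty. Side flaps stand out 20 mm, below the rim
- film_roll: cream film roll standing, 70 mm across, 120 mm high, origin at the middle of its underside; leave alone
- wide_core: wide beige paper tube standing, 79 mm across, 130 mm high, origin at the middle of its underside; not the one to use, leave alone
- carton: small closed cardboard carton, 66 x 48 x 50 mm, origin at the middle of its underside; leave alone

How it is judged:
By the outcome, as a careful person would: the job done as asked, in the order asked, and still so for the second after the job is handed in, with the robot touching nothing.
It also fails if it takes over 67 s, if anything falls off the work surface, if the arm or the gripper's body presses on something with over 40 N, if the wrist force passes 120 N, or if a joint passes its speed limit or range.

ROBOT

A 6-joint arm with a two-finger parallel gripper is mounted at the origin on a cart in front of the work surface, level with it; the furniture and walls round the work are solid. World frame = base frame: x ahead of the robot, y to its left, z up, the work surface at z = 0. Lengths are in m, angles in rad, forces in N, time in s.
With the tool pointing down it reaches from about 0.35 to 0.85 m from the base axis. Payload 8.1 kg.
Tool frame: the origin (TCP) lies midway between the tips of the shut fingers; the grasp point (between the pads) lies 19 mm behind it (robot.grip_point_offset is the distance from the TCP to the grasp point, in m); z points along the fingers, y is the line along which they close (so a half turn about z gives the same grasp; the last joint's range is limited). The gripper opens to 93 mm and grips with 3 to 60 N. Pads are 15 mm wide; open, the fingers measure 128 mm over their backs; the gripper's body (75 mm by 188 mm) begins 65 mm behind the grasp point.
Start: joints at [-1.381, 0.13, 1.488, -0, 1.523, -0.085], TCP at [0.163, -0.577, 0.219] pointing down, gripper open.
Joint ranges: [-2.96, 2.96], [-0.89, 2.26], [0.02, 2.5], [-1.34, 4.48], [0, 2.73], [-2.66, 2.66]. Speed limits (rad/s): [2.39, 2.39, 2.79, 3.14, 3.14, 3.14].

INTERFACE

Orientations are given as a rotation vector (axis times angle).
In Python, from plant import robot, read_camera, job gives the robot as it stands.
- The arm moves only by the shell command python3 -m inch 'ROWS' [FORCE]. ROWS is JSON, one flat list of numbers, 5 for each row, row after row: the shift along the world's x, y, z in mm, then the turn about the world's z in degrees, then the opening in per cent of the stroke, from 0 (shut) to 100 (fully open). In form: [dx, dy, dz, yaw, hand, dx, dy, dz, yaw, hand, ...]. A call has 1 to 10 rows; each row is the pose to reach, as a shift and turn from the pose commanded when the call began; what a row does not reach only later rows make up. A row lasts 1/12 s, in which the tool goes at most 41.7 mm and 7.16 degrees, less where a joint would pass 70% of its speed; a pose out of reach is approached as far as the arm can. A call with a gripper value outside its range is refused whole. The fingers move at their own pace and stop on an object; FORCE is the grip in N (left out, the last holds). Time passes only in rows, so rows that repeat a pose let the fingers close. It gives the time, the measured TCP pose, the force, the opening and the grip force at its end, in the units of the state.
- robot.read_state(): the state, without advancing time (a new reading comes with each control period).
- read_camera(name): name is "side" or "top"; returns a dict with "image" (400x640x3 uint8, blue, green, red), "K" (3x3 intrinsics, pixels), "extrinsics" (4x4, takes a point from world to camera coordinates). Camera axes: x right, y down, z forward; pixel columns grow to the right and rows downward; lengths in m; the calibration is good to about 2 mm. A picture is of the moment at which its call begins. There is no depth.
- job.close_job(): hands the job in; it is judged then, once.
The state is a dict: "t": time; "q": joint angles; "dq": joint speeds; "joint_torque": joint torques, N m; "tool_pos": TCP position; "orientation": TCP orientation; "force": force on the tool from outside, world axes, zero at the start; "wrist_torque": the same for the moment, N m; "opening": finger opening in m; "gripper_force": force on a finger pad.
Only numpy, scipy, OpenCV 4.12 (cv2) and the standard library are available. Lean on these libraries where they do the work, as an engineer would, in place of code of your own. Each camera call takes 0.05 s, during which the arm holds its last target. There are 200 camera calls.

## Working session

There is one attempt and no reset: what is moved stays moved. The work goes in short steps, Python scripts to look and compute and a shell command to move; the robot and the scene stay as the last step left them, time stands still between calls to the robot, and variables do not carry over. Pictures are saved under pics/ and viewed, at most 10 in all, crops included, and the job is handed in when it is done.

```bash
ls; mkdir -p pics; python3 - <<'E'
from plant import robot, read_camera
import cv2,numpy as np
for n in ("side","top"):
    c=read_camera(n); cv2.imwrite(f"pics/{n}0.png",c["image"]); np.savez(f"pics/{n}0.npz",**c)
    E=c["extrinsics"]; print(n,c["K"].tolist(),(-E[:3,:3].T@E[:3,3]).round(3),E[:3,:3].round(2).tolist())
print({k:v for k,v in robot.read_state().items()}, robot.grip_point_offset)
E
```

```text
pics
side [[442.9625602553566, 0.0, 321.86817698575425], [0.0, 442.9625602553566, 198.66473753008918], [0.0, 0.0, 1.0]] [ 0.251 -0.703  0.515] [[0.91, -0.41, 0.0], [-0.2, -0.46, -0.86], [0.35, 0.79, -0.5]]
top [[418.0190420293954, 0.0, 314.25027083641106], [0.0, 418.0190420293954, 198.73363866171212], [0.0, 0.0, 1.0]] [0.51  0.015 0.933] [[-0.02, -1.0, 0.01], [-1.0, 0.02, -0.06], [0.06, -0.01, -1.0]]
{'t': 0.1, 'q': array([-1.38140216e+00,  1.31091300e-01,  1.48919853e+00,  1.72322558e-05,
        1.52301748e+00, -8.53788076e-02]), 'dq': array([-3.10960306e-05, -1.89879534e-03, -2.10798090e-03, -1.77127004e-04,
        5.09595141e-04, -5.03560261e-04]), 'joint_torque': array([ 2.91863042e-03, -5.61340070e+01, -4.93097556e+01,  7.70774670e-02,
        2.89968448e-02, -5.00804117e-05]), 'tool_pos': array([ 0.16273617, -0.57695437,  0.21767352]), 'orientation': array([-3.11029349e+00, -4.30019944e-01,  1.12952047e-04]), 'force': array([-0.27787091, -0.67410805, -0.45668016]), 'wrist_torque': array([-0.01489864, -0.01321596, -0.00340826]), 'gripper_force': 0.0, 'opening': 0.09300067456372073} 0.0188
```

View pics/top0.png

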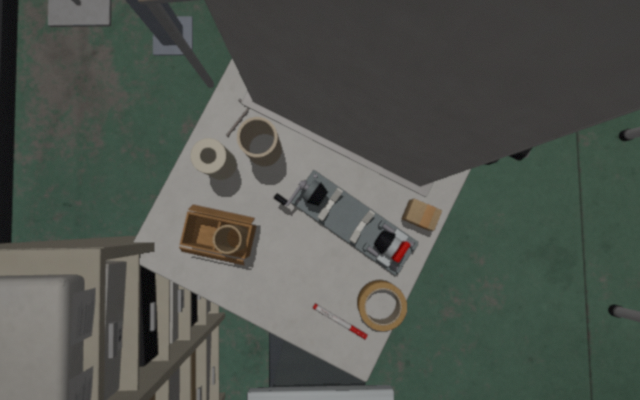

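View pics/side0.png

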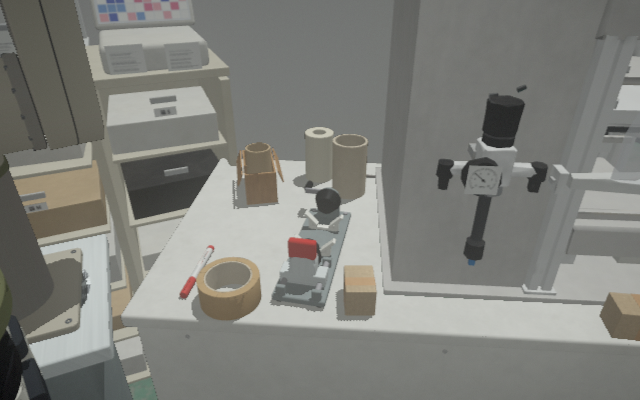

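The top view shows the box with the tube in the cell at about (228,239), the rewinder from (315,180) to (400,265) with the red tab at (402,252), the roll at (209,156), the wide tube at (258,139) and the carton at (422,214). I'll measure these on an enlarged crop.

```bash
cat > h.py <<'E'
import numpy as np, cv2
def ray(c,u,v,z):
    K,E=c["K"],c["extrinsics"]; R,t=E[:3,:3],E[:3,3]
    o=-R.T@t; d=R.T@np.linalg.inv(K)@np.array([u,v,1.]); return o+d*(z-o[2])/d[2]
def proj(c,p):
    K,E=c["K"],c["extrinsics"]; q=K@(E[:3,:3]@np.asarray(p,float)+E[:3,3]); return q[:2]/q[2]
E
python3 - <<'E'
from h import *
c=np.load("pics/top0.npz"); im=c["image"]
crop=im[165:285,175:425]; cv2.imwrite("pics/crop.png",cv2.resize(crop,None,fx=3.2,fy=3.2,interpolation=cv2.INTER_CUBIC))
hsv=cv2.cvtColor(im,cv2.COLOR_BGR2HSV)
m=((hsv[...,0]<8)|(hsv[...,0]>172))&(hsv[...,1]>150)&(hsv[...,2]>90)
n,l,s,ce=cv2.connectedComponentsWithStats(m.astype(np.uint8))
for i in range(1,n):
    if s[i,4]>20: print("red",s[i],ce[i])
c2=np.load("pics/side0.npz"); hsv2=cv2.cvtColor(c2["image"],cv2.COLOR_BGR2HSV)
# grey plate pixel stats
for u,v in[(345,213),(320,200),(385,262),(228,239),(190,235),(250,215),(240,270)]: print(u,v,im[v,u],hsv[v,u])
E
```

```text
red [393 242  17  20 162] [401.04938272 251.33333333]
red [350 326  17  13  77] [358.         331.93506494]
345 213 [101 100  94] [ 94  18 101]
320 200 [14 10  9] [114  91  14]
385 262 [154 153 151] [100   5 154]
228 239 [31 47 65] [ 14 133  65]
190 235 [27 43 59] [ 15 138  59]
250 215 [131 135 139] [ 15  15 139]
240 270 [136 141 143] [ 21  12 143]
```

View pics/crop.png

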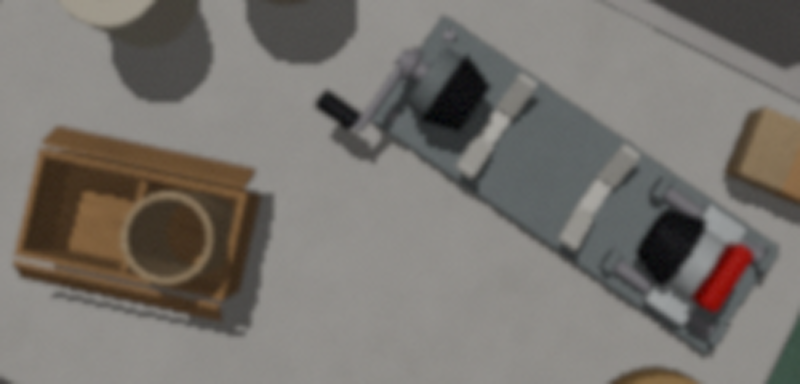

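```bash
python3 - <<'E'
from h import *
c=np.load("pics/top0.npz")
P=lambda x,y,z: ray(c,175+(x+.5)/3.2-.5,165+(y+.5)/3.2-.5,z)
A,B,C,D=[P(*p,.016) for p in((447,16),(778,250),(710,353),(383,137))]
for n,p in zip("ABCD",(A,B,C,D)): print(n,p.round(4))
print(np.linalg.norm(A-B),np.linalg.norm(B-C),np.linalg.norm(C-D),np.linalg.norm(D-A))
ax=(A-B)/np.linalg.norm(A-B)+(D-C)/np.linalg.norm(D-C); yaw=np.arctan2(ax[1],ax[0]); print("axis angle",np.degrees(yaw))
ax/=np.linalg.norm(ax)
ctr=(A+B+C+D)/4; org=ctr+ax*.041; print("origin",org)
# rests tops, z=.051: ends
r=[P(*p,.051) for p in((527,78),(468,172),(630,150),(570,243))]; 
for p in r: d=p-org; print("rest",p.round(4),"y",d@ax,"x",d[0]*ax[1]-d[1]*ax[0])
hsv=cv2.cvtColor(c["image"],cv2.COLOR_BGR2HSV)
for n,p in(("tabtop",P(725,277,.106)),("conetip",P(470,115,.058))): d=p-org; print(n,p.round(4),"y",d@ax,"x",d[0]*ax[1]-d[1]*ax[0])
t=P(167,237,.124);print("tube top",t)
b=[P(*p,.076) for p in((42,148),(246,192),(230,298),(18,262))]; print("box",np.array(b).round(3), (sum(b)/4).round(4))
for n,p in(("roll",ray(c,209,156,.12)),("wide",ray(c,258,138,.13)),("carton",ray(c,422,213,.05))): print(n,p.round(3))
E
```

```text
A [0.631  0.0064 0.016 ]
B [ 0.4665 -0.2172  0.016 ]
C [ 0.3976 -0.1687  0.016 ]
D [0.5482 0.0517 0.016 ]
0.2775482744762334 0.08429875117147492 0.26685207913450587 0.09436225902867615
axis angle 54.66092358087608
origin [ 0.53453298 -0.04850411  0.016     ]
rest [ 0.5842 -0.0455  0.051 ] y 0.03116854434651776 x 0.03884406210828236
rest [ 0.5227 -0.0054  0.051 ] y 0.028326340095017343 x -0.03454218900703226
rest [ 0.5355 -0.1126  0.051 ] y -0.051717299387943554 x 0.037859163308745794
rest [ 0.4751 -0.0716  0.051 ] y -0.0532601764622312 x -0.0351468831474006
tabtop [ 0.4548 -0.1612  0.106 ] y -0.1380657360933494 x 0.0001773082894893363
conetip [ 0.5599 -0.0072  0.058 ] y 0.04836917531707756 x -0.0031661246065811527
tube top [0.48558478 0.17800124 0.124     ]
box [[0.542 0.267 0.076]
 [0.512 0.137 0.076]
 [0.445 0.148 0.076]
 [0.47  0.282 0.076]] [0.4922 0.2087 0.076 ]
roll [0.647 0.213 0.12 ]
wide [0.679 0.116 0.13 ]
carton [ 0.531 -0.22   0.05 ]
```

Both cells, the rewinder and the other things are measured: the narrow tube is at (0.486, 0.178), the rewinder origin near (0.538, -0.046) with its axis at 54.4°, and the tail at about 0.02. The tool always points down, so I'll stand the tube on the bench, tip it over between loosely closed pads, and retake it at its middle.

```bash
python3 -m inch '[160,375,20,20,100,160,375,20,20,100,160,375,20,20,100,160,375,20,20,100,160,375,20,20,100,160,375,20,20,100,160,375,20,20,100,160,375,20,20,100,160,375,20,20,100,160,375,20,20,100]' 10; python3 -m inch '[163,380,0,18.7,100,163,380,0,18.7,100,163,380,0,18.7,100,163,380,0,18.7,100,163,380,0,18.7,100,163,380,0,18.7,100,163,380,0,18.7,100,163,380,0,18.7,100,163,380,0,18.7,100,163,380,0,18.7,100]'
```

```text
t: 0.93
tool_pos: [0.3232, -0.1999, 0.2386]
orientation: [-2.99, -0.964, -0.001]
force: [0.3, 0.5, 0.1]
opening: 0.093
gripper_force: 0.0
t: 1.77
tool_pos: [0.486, 0.1801, 0.2382]
orientation: [-2.793, -1.438, 0.0]
force: [0.2, 0.7, 0.3]
opening: 0.093
gripper_force: 0.0
```

```bash
python3 - <<'E'
from h import *
s=np.load("pics/side0.npz")
a=np.radians(54.4); ax=np.array([np.cos(a),np.sin(a),0]); xd=np.array([ax[1],-ax[0],0]); o=np.array([.5384,-.0462,0])
t=cv2.resize(s["image"][130:210,220:300],None,fx=4,fy=4,interpolation=cv2.INTER_CUBIC)
r=cv2.resize(s["image"][180:310,260:370],None,fx=4,fy=4,interpolation=cv2.INTER_CUBIC)
def dot(img,p,u0,v0):
    u,v=proj(s,p); cv2.circle(img,(int((u-u0)*4+2),int((v-v0)*4+2)),2,(0,255,0),-1)
for k in np.linspace(0,6.28,16): dot(t,(.4856+.028*np.cos(k),.178+.028*np.sin(k),.124),220,130)
for x in(-.045,.045):
    for y in(-.182,.1): dot(r,o+x*xd+y*ax+[0,0,.016],260,180)
for y in(-.057,.026):
    for x in(-.039,.039): dot(r,o+x*xd+y*ax+[0,0,.051],260,180)
dot(r,o+.0435*ax+[0,0,.058],260,180)
for x in(-.023,.023): dot(r,o+x*xd+(-.1685+.0195)*ax+[0,0,.106],260,180)
cv2.imwrite("pics/chk.png",np.hstack([np.vstack([t,np.zeros((200,320,3),np.uint8)]),r]))
E
```

```text
(no output)
```

View pics/chk.png

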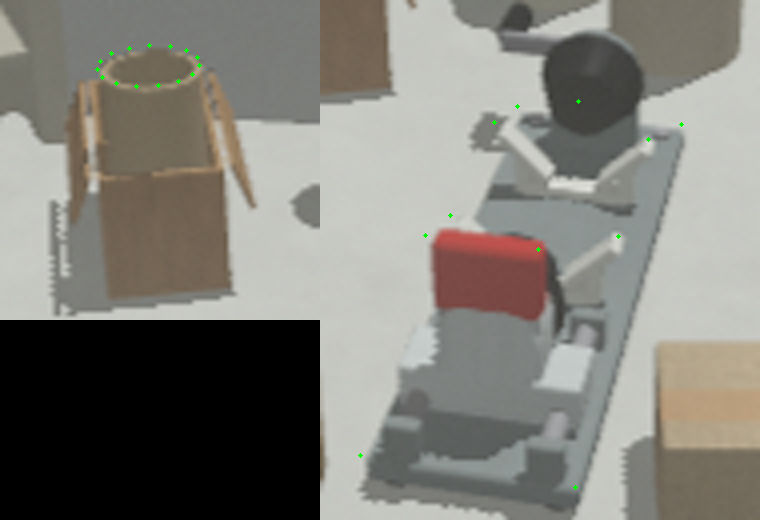

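The tube's drawn rim matches. The rewinder lies about 1.5 mm further along its own +x than I measured. Next I go down and grip.

```bash
python3 -m inch '[0,-2,-120,0,100,0,-2,-120,0,100,0,-2,-120,0,100,0,-2,-135,0,100,0,-2,-152,0,100,0,-2,-154,0,100,0,-2,-154,0,100]' && python3 -m inch '[0,0,0,0,30,0,0,0,0,30,0,0,0,0,30,0,0,0,0,30,0,0,0,0,30,0,0,0,0,30,0,0,0,0,30,0,0,0,0,30]' 10
```

```text
t: 2.35
tool_pos: [0.4845, 0.1752, 0.0833]
orientation: [-2.793, -1.437, 0.005]
force: [-0.1, 0.4, 0.5]
opening: 0.0927
gripper_force: 0.0
t: 3.02
tool_pos: [0.4861, 0.1756, 0.0851]
orientation: [2.794, 1.437, 0.001]
force: [-0.6, 0.0, 3.1]
opening: 0.0565
gripper_force: 10.0
```

```bash
python3 -m inch '[0,0,10,0,30,0,0,25,0,30,0,0,50,0,30,0,0,80,0,30,0,0,100,0,30,-8,-38,100,0,30,-16,-76,100,0,30,-24,-110,100,0,30,-25,-117,100,0,30,-25,-117,100,0,30]' && python3 -m inch '[0,0,-35,0,30,0,0,-70,0,30,0,0,-90,0,30,0,0,-100,0,30,0,0,-102,0,30,0,0,-102,0,30]'
python3 - <<'E'
from plant import read_camera
import cv2,numpy as np
o=[]
for n in ("side","top"):
    c=read_camera(n); np.savez(f"pics/{n}1.npz",**c); o.append(c["image"])
cv2.imwrite("pics/v1.png",np.hstack([cv2.resize(o[0][80:320,160:400],(400,400)),cv2.resize(o[1][120:320,180:380],(400,400))]))
E
```

```text
t: 3.85
tool_pos: [0.4605, 0.0566, 0.1851]
orientation: [2.796, 1.432, 0.0]
force: [-0.8, -0.9, -1.4]
opening: 0.0561
gripper_force: 10.0
t: 4.35
tool_pos: [0.4611, 0.0592, 0.083]
orientation: [-2.793, -1.438, 0.0]
force: [0.1, 0.2, -0.7]
opening: 0.0561
gripper_force: 10.0
```

View pics/v1.png

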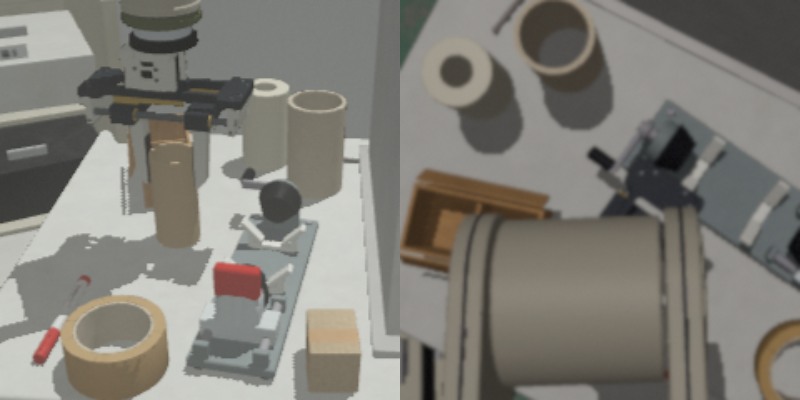

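The tube hangs upright over the free patch between the pads, with clear bench around it. Now I set it down, ease the grip, and tip it about its lower edge along the rewinder's -y.

```bash
python3 -m inch '[0,0,-2,0,30,0,0,-3,0,30,0,0,-3,0,30]' 10; python3 -m inch '[0,0,0,0,30,0,0,0,0,30,-5,-7,1,0,30,-10,-14,2,0,30,-15,-21,3,0,30,-20,-28,3,0,30,-25,-35,2,0,30,-30,-42,0,0,30,-30,-42,0,0,30]' 4
python3 - <<'E'
from plant import read_camera
import cv2,numpy as np
c=read_camera("side"); cv2.imwrite("pics/v2.png",cv2.resize(c["image"][120:300,180:360],(500,500)))
E
```

```text
t: 4.7
tool_pos: [0.4618, 0.0586, 0.0806]
orientation: [2.793, 1.437, 0.003]
force: [0.4, -0.1, 0.9]
opening: 0.0564
gripper_force: 10.0
t: 5.45
tool_pos: [0.4297, 0.015, 0.0794]
orientation: [2.794, 1.436, -0.001]
force: [-0.8, 0.5, 3.2]
opening: 0.0561
gripper_force: 4.0
```

View pics/v2.png

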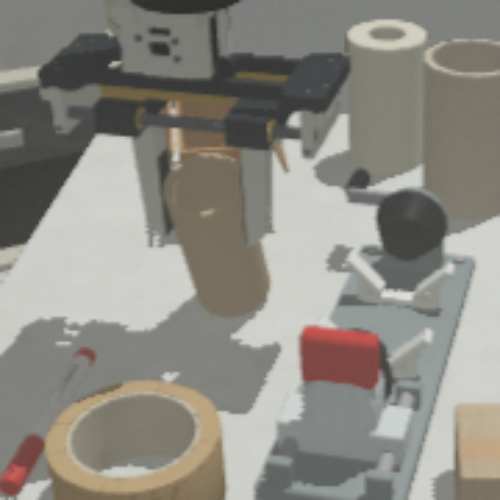

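The tube is tilting as planned: its top rim is at about (205,185) and its foot at (240,300) in the crop. I continue the arc.

```bash
python3 -m inch '[-5,-7,-3,0,30,-10,-13.5,-6,0,30,-14.5,-20,-10,0,30,-18.5,-26,-15,0,30,-23,-32,-20,0,30,-26.5,-37,-26,0,30,-30,-42,-32,0,30,-33,-46.5,-39,0,30,-36,-50.5,-46,0,30,-38.5,-54,-54,0,30]' 4;  python3 -m inch '[-2,-3,-7,0,30,-3.5,-5,-14,0,30,-3.5,-5,-16,0,30,-3.5,-5,-16,0,30]' 4
python3 - <<'E'
from plant import read_camera
import cv2,numpy as np
c=read_camera("side"); cv2.imwrite("pics/v3.png",cv2.resize(c["image"][120:300,180:360],(500,500)))
E
```

```text
t: 6.33
tool_pos: [0.3918, -0.0378, 0.0247]
orientation: [-2.793, -1.437, 0.0]
force: [-1.0, 0.0, 0.3]
opening: 0.0562
gripper_force: 4.0
t: 6.67
tool_pos: [0.3881, -0.0423, 0.0087]
orientation: [-2.793, -1.436, 0.002]
force: [-0.3, 0.8, -0.9]
opening: 0.0561
gripper_force: 4.0
```

View pics/v3.png

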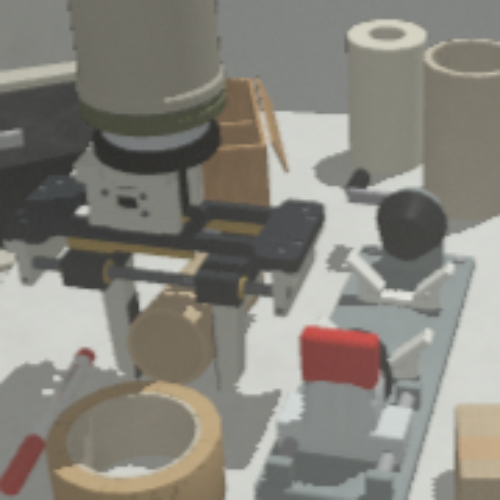

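The tube lies flat, with its near end face centred at about (172,342) in the crop. I locate its end from that pixel, then retake it at its middle.

```bash
python3 -m inch '[0,0,0,0,66,0,0,0,0,66,0,0,0,0,66,0,0,0,0,66]'; python3 - <<'E'
from h import *
s=np.load("pics/side1.npz")
a=np.radians(54.4); ax=np.array([np.cos(a),np.sin(a),0]); xd=np.array([ax[1],-ax[0],0]); o=np.array([.5396,-.0471,0])
p=ray(s,180+172*.36,120+342*.36,.028); t=np.array([.3881,-.0423,0])
print(p, "end-TCP along",(p-t)@ax,"across",(p-t)@xd)
print("tcp stand",(t-o)@xd,(t-o)@ax)
E
```

```text
t: 7.05
tool_pos: [0.3893, -0.0425, 0.0101]
orientation: [2.793, 1.437, 0.001]
force: [-0.2, 0.8, -0.6]
opening: 0.0613
gripper_force: 0.0
[ 0.38776494 -0.03027897  0.028     ] end-TCP along 0.009579258949474291 across -0.007270157328745134
tcp stand -0.12597895555537966 -0.08428874632580359
```

```bash
python3 - <<'E'
from plant import read_camera
import cv2,numpy as np
c=read_camera("side"); np.savez("pics/side4.npz",**c); cv2.imwrite("pics/v4.png",cv2.resize(c["image"][190:290,190:290],(600,600),interpolation=cv2.INTER_CUBIC))
E
```

```text
(no output)
```

View pics/v4.png

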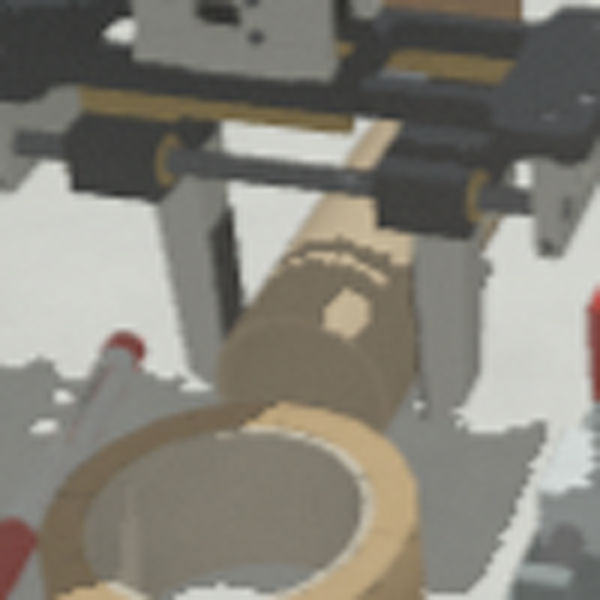

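```bash
python3 - <<'E'
from h import *
s=np.load("pics/side4.npz")
a=np.radians(54.4); ax=np.array([np.cos(a),np.sin(a),0]); xd=np.array([ax[1],-ax[0],0]); t=np.array([.3893,-.0425,0])
p=ray(s,190+303/6,190+398/6,.028); print(p,(p-t)@ax,(p-t)@xd)
q=ray(s,190+300/6,190+318/6,.056); print(q,(q-t)@ax,(q-t)@xd)
E
```

```text
[ 0.37497193 -0.06826026  0.028     ] -0.02928638724119029 0.003345475666511203
[ 0.37691911 -0.06729481  0.056     ] -0.027367883153078167 0.004366715756162424
```

The tube now lies flat, its near end about 28 mm to -y of the tool, so its middle is 32 mm further along +y. I shift there, close at 10 N and lift.

```bash
python3 -m inch '[5,7,0,0,66,12,16,0,0,66,18.5,26,0,0,66,18.5,26,0,0,66,18.5,26,0,0,30,18.5,26,0,0,30,18.5,26,0,0,30,18.5,26,0,0,30]' 10; python3 -m inch '[0,0,8,0,30,0,0,30,0,30,0,0,60,0,30,0,0,95,0,30,0,0,130,0,30,0,0,130,0,30,0,0,130,0,30]'
python3 - <<'E'
from plant import read_camera
import cv2,numpy as np
c=read_camera("side"); np.savez("pics/side5.npz",**c); cv2.imwrite("pics/v5.png",cv2.resize(c["image"][120:280,180:340],(600,600),interpolation=cv2.INTER_CUBIC))
E
```

```text
t: 7.77
tool_pos: [0.4071, -0.0167, 0.0096]
orientation: [-2.794, -1.436, 0.0]
force: [0.8, 1.2, 0.5]
opening: 0.0559
gripper_force: 10.0
t: 8.35
tool_pos: [0.4091, -0.0171, 0.1425]
orientation: [2.791, 1.435, 0.007]
force: [0.3, 1.6, -1.0]
opening: 0.0556
gripper_force: 10.0
```

View pics/v5.png

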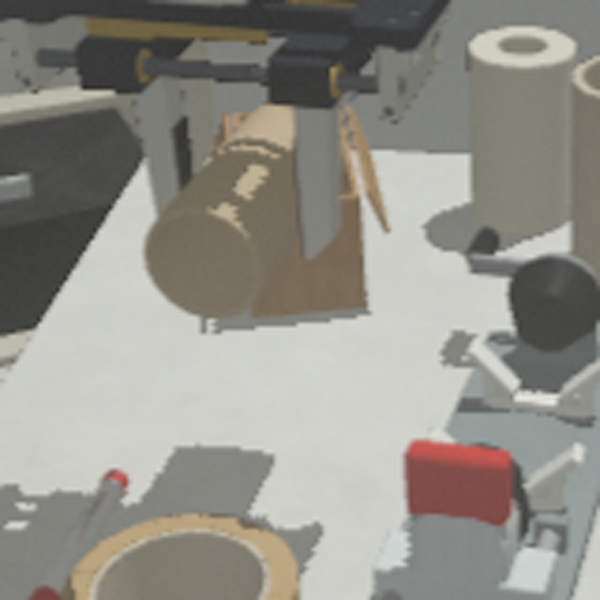

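The tube is held near its middle, with its near end face centred at about (204,255) in the crop. I work out its offset and tilt from that.

```bash
python3 - <<'E'
from h import *
s=np.load("pics/side5.npz")
a=np.radians(54.4); ax=np.array([np.cos(a),np.sin(a),0]); xd=np.array([ax[1],-ax[0],0])
o=np.array([.5396,-.0471,0]); t=np.array([.4091,-.0171,.1425])
u,v=180+204*160/600,120+255*160/600
for z in(.15,.161,.17,.18): p=ray(s,u,v,z); print(z,((p-t)@ax).round(4),((p-t)@xd).round(4))
g=o-.025*ax-t; print("to lay",g[:2], "tool yaw check")
# tube silhouette in side view: axis direction of tube's upper outline vs. level line prediction
for d in(-.06,0,.06): print(d,proj(s,t+d*ax+[0,0,.0188+.028]),proj(s,t+d*ax+[0,0,.0188]))
# tab measure in side view: red mask top corners
hsv=cv2.cvtColor(s["image"],cv2.COLOR_BGR2HSV)
m=((hsv[...,0]<8)|(hsv[...,0]>172))&(hsv[...,1]>120)&(hsv[...,2]>60); m[:,:270]=0; m[:,340:]=0
ys,xs=np.nonzero(m); print("red",xs.min(),xs.max(),ys.min(),ys.max())
print("pred tab corners",[proj(s,o+x*xd+(-.1685+.0195+dy)*ax+[0,0,z]).round(1).tolist() for x in(-.023,.023) for dy,z in((0,.106),(.014,.106),(0,.08))])
E
```

```text
0.15 -0.0321 -0.0084
0.161 -0.0507 0.0
0.17 -0.066 0.0069
0.18 -0.0829 0.0146
to lay [ 0.11594693 -0.05032752] tool yaw check
-0.06 [230.52799444 175.26180947] [232.27077291 190.5178999 ]
0 [243.70870334 159.6182394 ] [245.09754906 174.15907087]
0.06 [255.23996629 145.93231997] [256.3465689  159.81245795]
red 289 315 238 245
pred tab corners [[286.8, 238.6], [289.1, 233.7], [287.4, 251.8], [315.1, 242.1], [317.0, 237.0], [315.2, 255.4]]
```

```bash
python3 -m inch '[35,-17,0,0,30,70,-34,0,0,30,100,-48,0,0,30,113,-54.5,0,0,30,113,-54.5,0,0,30,113,-54.5,0,0,30,113,-54.5,-25,0,30,113,-54.5,-55,0,30,113,-54.5,-70,0,30,113,-54.5,-70,0,30]'; python3 -m inch '[0,0,-10,0,30,0,0,-20,0,30,0,0,-27,0,30,0,0,-27,0,30]'
python3 - <<'E'
from plant import read_camera
import cv2,numpy as np
t=[]
for n in("side","top"):
    c=read_camera(n); np.savez(f"pics/{n}6.npz",**c); t.append(cv2.resize(c["image"][160:310,230:380] if n=="side" else c["image"][150:290,290:430],(400,400),interpolation=cv2.INTER_CUBIC))
cv2.imwrite("pics/v6.png",np.hstack(t))
E
```

```text
t: 9.23
tool_pos: [0.515, -0.0694, 0.0643]
orientation: [-2.788, -1.435, 0.011]
force: [-0.7, 0.4, -1.8]
opening: 0.0561
gripper_force: 10.0
t: 9.57
tool_pos: [0.5194, -0.0707, 0.0414]
orientation: [-2.793, -1.437, 0.002]
force: [-1.2, -0.2, -1.5]
opening: 0.0557
gripper_force: 10.0
```

```bash
python3 -m inch '[0,0,0,0,30,0,0,-1,0,30,0,0,-2,0,30,0,0,-2,0,30]'; python3 -m inch '[0,0,-1,0,30,0,0,-2,0,30,0,0,-2,0,30,0,0,-2,0,30]'
```

```text
t: 10.0
tool_pos: [0.5205, -0.071, 0.0408]
orientation: [2.793, 1.437, 0.0]
force: [-0.6, 0.0, -1.9]
opening: 0.0562
gripper_force: 10.0
t: 10.33
tool_pos: [0.5205, -0.0711, 0.0387]
orientation: [2.793, 1.437, 0.0]
force: [2.0, 0.2, -1.1]
opening: 0.0558
gripper_force: 10.0
```

View pics/v6.png

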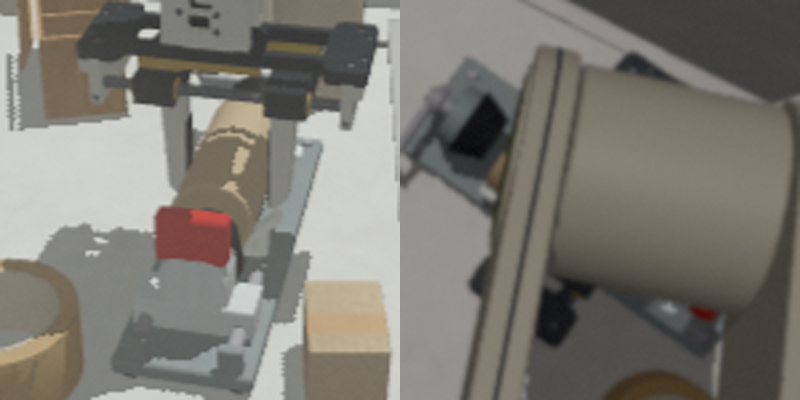

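```bash
python3 - <<'E'
from h import *
c=np.load("pics/top6.npz")
a=np.radians(54.4); ax=np.array([np.cos(a),np.sin(a),0]); xd=np.array([ax[1],-ax[0],0]); o=np.array([.5396,-.0471,0])
im=cv2.resize(c["image"][185:230,295:345],None,fx=12,fy=12,interpolation=cv2.INTER_CUBIC)
for y,x,z in[(.0435,-.018,.058),(.0435,.018,.058),(.0685,-.027,.058),(.0685,.027,.058),(.035,-.028,.06),(.035,0,.088),(.026,-.039,.051),(.026,.039,.051)]:
    print(y,x,proj(c,o+y*ax+x*xd+[0,0,z]).round(1))
# tube colour pixels (beige) near there
hsv=cv2.cvtColor(c["image"],cv2.COLOR_BGR2HSV)
m=(hsv[...,0]>8)&(hsv[...,0]<25)&(hsv[...,1]>60)
ys,xs=np.nonzero(m[185:230,300:345]); 
for x,y in zip(xs+300,ys+185):
    p=ray(c,x,y,.065); print(x,y,((p-o)@ax*1e3).round(1),((p-o)@xd*1e3).round(1))
E
```

```text
0.0435 -0.018 [318.8 205.2]
0.0435 0.018 [328.5 191.1]
0.0685 -0.027 [306.5 202. ]
0.0685 0.027 [321.1 180.9]
0.035 -0.028 [319.4 211.4]
0.035 0 [327.5 199.6]
0.026 -0.039 [319.9 218.3]
0.026 0.039 [340.8 188. ]
326 203 33.7 -6.0
327 203 32.0 -4.8
325 204 34.2 -8.8
326 204 32.5 -7.7
327 204 30.8 -6.5
324 205 34.7 -11.7
325 205 33.0 -10.6
326 205 31.3 -9.4
327 205 29.6 -8.2
324 206 33.6 -13.5
325 206 31.9 -12.3
326 206 30.1 -11.1
327 206 28.4 -9.9
323 207 34.1 -16.4
324 207 32.4 -15.2
325 207 30.7 -14.0
326 207 29.0 -12.8
323 208 32.9 -18.1
324 208 31.2 -16.9
325 208 29.5 -15.7
326 208 27.8 -14.5
322 209 33.4 -21.0
323 209 31.7 -19.8
324 209 30.0 -18.6
325 209 28.3 -17.4
326 209 26.6 -16.2
321 210 34.0 -23.9
322 210 32.3 -22.7
323 210 30.6 -21.5
324 210 28.8 -20.3
325 210 27.1 -19.1
326 210 25.4 -17.9
321 211 32.8 -25.6
322 211 31.1 -24.4
323 211 29.4 -23.2
324 211 27.7 -22.0
325 211 26.0 -20.8
321 212 31.6 -27.3
322 212 29.9 -26.1
323 212 28.2 -24.9
324 212 26.5 -23.7
325 212 24.8 -22.5
321 213 30.4 -29.0
322 213 28.7 -27.8
323 213 27.0 -26.6
324 213 25.3 -25.4
325 213 23.6 -24.3
322 214 27.5 -29.5
323 214 25.8 -28.3
324 214 24.1 -27.1
323 215 24.7 -30.0
324 215 22.9 -28.9
325 215 21.2 -27.7
```

The tube's +y end is at y ≈ 34.5 mm in the rewinder frame, so it is well centred and clear of the cones. I lower the last 2 mm and release. The picture showed the tube between the cones over the rests, fingers between the rests.

```bash
python3 -m inch '[0.8,-0.6,-1,0,30,0.8,-0.6,-1.8,0,30,0.8,-0.6,-1.8,0,30]'; python3 -m inch '[0,0,0,0,64,0,0,0,0,72,0,0,0,0,85,0,0,0,0,85,0,0,0,0,85]'; python3 -m inch '[0,0,30,0,85,0,0,70,0,85,0,0,110,0,85,0,0,120,0,85,0,0,120,0,85]'
```

```text
t: 10.58
tool_pos: [0.5217, -0.0718, 0.0373]
orientation: [2.793, 1.437, 0.001]
force: [0.6, -0.6, 2.0]
opening: 0.0558
gripper_force: 10.0
t: 11.0
tool_pos: [0.5209, -0.0715, 0.0366]
orientation: [-2.793, -1.437, 0.0]
force: [0.2, 0.1, 0.2]
opening: 0.0776
gripper_force: 0.0
t: 11.42
tool_pos: [0.5242, -0.0722, 0.1619]
orientation: [2.789, 1.435, 0.01]
force: [1.4, -0.1, 0.7]
opening: 0.0789
gripper_force: 0.0
```

```bash
python3 -m inch '[-20,-30,0,0,0,-42,-59,0,0,0,-65,-90,0,0,0,-85,-118,0,0,0,-85,-118,0,0,0,-85,-118,0,0,0,-85,-118,-30,0,0,-85,-118,-60,0,0,-85,-118,-69,0,0,-85,-118,-69,0,0]'
python3 - <<'E'
from plant import read_camera
from h import *
a=np.radians(54.4); ax=np.array([np.cos(a),np.sin(a),0]); xd=np.array([ax[1],-ax[0],0]); o=np.array([.5396,-.0471,0])
t=[]
for n in("top","side"):
    c=read_camera(n); np.savez(f"pics/{n}7.npz",**c); im=c["image"]
    t.append(cv2.resize(im[150:290,290:430] if n=="top" else im[160:310,230:380],(400,400),interpolation=cv2.INTER_CUBIC))
    if n=="top":
        hsv=cv2.cvtColor(im,cv2.COLOR_BGR2HSV); m=((hsv[...,0]>8)&(hsv[...,0]<25)&(hsv[...,1]>50)).astype(np.uint8); m[:,:310]=0;m[:,410:]=0;m[:170]=0;m[275:]=0
        k,l,s,ce=cv2.connectedComponentsWithStats(m); i=1+s[1:,4].argmax(); ys,xs=np.nonzero(l==i)
        P=np.array([ray(c,x,y,.075) for x,y in zip(xs,ys)])-o; Y=P@ax;X=P@xd; print(s[i],"y",Y.min(),Y.max(),"x",X.min(),X.max())
cv2.imwrite("pics/v7.png",np.hstack(t))
E
```

```text
t: 12.25
tool_pos: [0.4339, -0.1871, 0.084]
orientation: [-2.787, -1.436, 0.006]
force: [-0.2, 0.6, -0.3]
opening: 0.017
gripper_force: 0.0
[ 321  192   60   53 1547] y -0.08781297983320797 0.03536856720321893 x -0.03043872754717731 0.02404915817564167
```

The tube lies in the rests from y ≈ -87 to 35 mm. Next I push the tab along +y with the shut fingers, in stages with force readings.

```bash
python3 -m inch '[0,0,1,0,0,2.3,3.3,1,0,0,4.7,6.5,1,0,0,7,9.8,1,0,0,9.3,13,1,0,0,11.6,16.3,1,0,0,14,19.5,1,0,0,16.3,22.8,1,0,0,18.6,26,1,0,0,21,29.3,1,0,0]'; python3 -m inch '[1.7,2.4,0,0,0,3.5,4.9,0,0,0,5.2,7.3,0,0,0,7,9.8,0,0,0]';  python3 - <<'E'
from plant import robot
from h import *
s=robot.read_state(); a=np.radians(54.4); ax=np.array([np.cos(a),np.sin(a),0]); o=np.array([.5396,-.0471,0]); xd=np.array([ax[1],-ax[0],0]); d=s["tool_pos"]-o
print("y",d@ax,"x",d@xd,"F",s["force"]@ax)
E
```

```text
t: 13.18
tool_pos: [0.4575, -0.1602, 0.089]
orientation: [2.793, 1.437, 0.0]
force: [0.1, -4.6, 2.5]
opening: 0.0004
gripper_force: 2.0
t: 13.52
tool_pos: [0.4644, -0.1505, 0.0889]
orientation: [2.793, 1.437, 0.0]
force: [-1.5, -5.0, 3.3]
opening: 0.0009
gripper_force: 2.1
y -0.1278274765572919 x -0.0009968865498384922 F -4.944540990590115
```

```bash
python3 -m inch '[1.2,1.6,0,0,0,2.3,3.3,0,0,0,3.5,4.9,0,0,0,4.7,6.5,0,0,0,5.8,8.1,0,0,0,7,9.8,0,0,0]'; python3 -m inch '[0.6,0.8,0,0,0,1.2,1.6,0,0,0,1.7,2.4,0,0,0,2.3,3.3,0,0,0]'
```

```text
t: 14.02
tool_pos: [0.4712, -0.1406, 0.0888]
orientation: [2.794, 1.437, -0.0]
force: [-0.4, -4.8, 2.0]
opening: 0.0003
gripper_force: 2.1
t: 14.35
tool_pos: [0.4735, -0.1374, 0.0888]
orientation: [2.794, 1.437, -0.0]
force: [-0.2, -6.0, 1.9]
opening: 0.0006
gripper_force: 2.0
```

```bash
python3 -m inch '[0.6,0.8,0,0,0,1.2,1.6,0,0,0,1.2,1.6,0,0,0]'|grep -E "pos|force:";python3 -m inch '[0.6,0.8,0,0,0,1.2,1.6,0,0,0,1.2,1.6,0,0,0]'|grep -E "pos|force:"
```

```text
tool_pos: [0.4747, -0.1356, 0.0888]
force: [0.4, -3.1, 1.0]
gripper_force: 1.4
tool_pos: [0.4758, -0.134, 0.0888]
force: [-1.0, -4.4, 1.9]
gripper_force: 1.7
```

```bash
python3 - <<'E'
from plant import read_camera, robot
from h import *
a=np.radians(54.4); ax=np.array([np.cos(a),np.sin(a),0]); xd=np.array([ax[1],-ax[0],0]); o=np.array([.5396,-.0471,0])
d=robot.read_state()["tool_pos"]-o; print("tool y",d@ax)
c=read_camera("top"); im=c["image"]
hsv=cv2.cvtColor(im,cv2.COLOR_BGR2HSV); m=((hsv[...,0]>8)&(hsv[...,0]<25)&(hsv[...,1]>50)).astype(np.uint8); m[:,:310]=0;m[:,410:]=0;m[:170]=0;m[275:]=0
k,l,s,ce=cv2.connectedComponentsWithStats(m); i=1+s[1:,4].argmax(); ys,xs=np.nonzero(l==i)
P=np.array([ray(c,x,y,.075) for x,y in zip(xs,ys)])-o; Y=P@ax;X=P@xd; print(s[i],"y",Y.min(),Y.max(),"x",X.min(),X.max())
E
```

```text
tool y -0.10779939140434759
[ 310  184   62   54 1601] y -0.06285027652985688 0.06451121408972435 x -0.029899670622666387 0.024579029027869327
```

```bash
for i in 1; do python3 -m inch '[0.3,0.4,0,0,0,0.6,0.8,0,0,0,0.6,0.8,0,0,0]'|grep -E "pos|^force:"; done; python3 -m inch '[0.3,0.4,0,0,0,0.6,0.8,0,0,0,0.6,0.8,0,0,0]'|grep -E "pos|^force:"
```

```text
tool_pos: [0.4761, -0.1335, 0.0888]
force: [-2.4, -4.0, 1.8]
tool_pos: [0.4764, -0.1331, 0.0888]
force: [-4.4, -7.3, 3.2]
```

```bash
python3 -m inch '[0.3,0.4,0,0,0,0.3,0.4,0,0,0,0.3,0.4,0,0,0]'|grep -E "pos|^force:"
```

```text
tool_pos: [0.4765, -0.133, 0.0888]
force: [-5.1, -8.1, 3.7]
```

```bash
python3 -m inch '[0.3,0.4,0,0,0,0.3,0.4,0,0,0,0.3,0.4,0,0,0,0.3,0.4,0,0,0]'|grep -E "pos|^force:"
python3 - <<'E'
from plant import read_camera
from h import *
a=np.radians(54.4); ax=np.array([np.cos(a),np.sin(a),0]); xd=np.array([ax[1],-ax[0],0]); o=np.array([.5396,-.0471,0])
c=read_camera("top"); im=c["image"]; b=np.load("pics/top7.npz")["image"]
# sample colour along the axis line at tube-top height: beige extent
for im_,n in((b,"before"),(im,"now")):
    hsv=cv2.cvtColor(im_,cv2.COLOR_BGR2HSV); r=[]
    for x in(-.01,0,.01):
        for z in(.083,):
            yy=[y for y in np.arange(-.13,.1,.001) if (lambda h:8<h[0]<25 and h[1]>50)(hsv[tuple(np.round(proj(c,o+y*ax+x*xd+[0,0,z])).astype(int)[::-1])])]
            r.append((round(min(yy),3),round(max(yy),3)))
    print(n,r)
E
```

```text
tool_pos: [0.4766, -0.1329, 0.0888]
force: [-5.8, -9.0, 4.8]
before [(np.float64(-0.087), np.float64(0.035)), (np.float64(-0.085), np.float64(0.034)), (np.float64(-0.086), np.float64(0.034))]
now [(np.float64(-0.06), np.float64(0.065)), (np.float64(-0.061), np.float64(0.064)), (np.float64(-0.086), np.float64(0.064))]
```

The tab has stopped advancing at 10.7 N and the tube spans y ≈ -60 to 62 mm, so it is wedged. I back off and check the lift in the side view.

```bash
python3 -m inch '[-1,-1.4,0,0,0,-4,-5.6,0,0,0,-12,-17,0,0,0,-18,-25,0,0,0,-18,-25,0,0,0,-18,-25,35,0,0,-18,-25,75,0,0,-18,-25,115,0,0,-60,-25,130,0,0,-80,-25,130,0,0]'|grep -E "^t:|pos|^force:"
python3 - <<'E'
from plant import read_camera
from h import *
a=np.radians(54.4); ax=np.array([np.cos(a),np.sin(a),0]); xd=np.array([ax[1],-ax[0],0]); o=np.array([.5396,-.0471,0])
c=read_camera("side"); t=read_camera("top"); np.savez("pics/side8.npz",**c); np.savez("pics/top8.npz",**t)
old=np.load("pics/side7.npz")["image"]
for n,im in(("before",old),("now",c["image"])):
    g=im.astype(float)
    for y in(-.04,-.02,0.,.02):
        pts=[proj(c,o+y*ax+[0,0,.0555]+.001*k*xd) for k in range(-45,46)]
        row=int(round(proj(c,o+y*ax+[0,0,.0555])[1])); u0=int(proj(c,o+y*ax)[0])
        sat=cv2.cvtColor(im,cv2.COLOR_BGR2HSV)[row,u0-35:u0+35]
        q=[u0-35+i for i,h in enumerate(sat) if 8<h[0]<25 and h[1]>50]
        print(n,y,row,(q[0],q[-1],len(q)) if q else None)
hsv=cv2.cvtColor(t["image"],cv2.COLOR_BGR2HSV)
m=(((hsv[...,0]<8)|(hsv[...,0]>172))&(hsv[...,1]>150)&(hsv[...,2]>90)).astype(np.uint8); m[300:]=0
k,l,s,ce=cv2.connectedComponentsWithStats(m); i=1+s[1:,4].argmax(); p=ray(t,*ce[i],.106)-o; p0=ray(t,401.05,251.33,.106)-o
print("tab y",p@ax,"was",p0@ax,"joint est",p@ax+.1615,p0@ax+.1615)
E
```

```text
t: 16.87
tool_pos: [0.3986, -0.1573, 0.2234]
force: [-0.7, 0.5, -0.0]
before -0.04 229 (312, 331, 20)
before -0.02 223 (313, 314, 2)
before 0.0 217 (313, 335, 19)
before 0.02 212 (320, 336, 17)
now -0.04 229 (326, 331, 6)
now -0.02 223 (323, 333, 11)
now 0.0 217 (306, 335, 30)
now 0.02 212 (308, 337, 30)
tab y -0.08813336315249505 was -0.14200254687990974 joint est 0.07336663684750495 0.01949745312009027
```

The tab moved 54 mm to a joint value of about 0.071 and stopped hard there. An unlifted tube would have stopped it near 0.056. The robot is clear, so I hand in.

```bash
python3 -c "
from plant import job
print(job.close_job())"
```

```text
the job is handed in; nothing more can be done
None
```

The tube was laid in the V rests and released, then wedged between both cones with a final push of about 11 N on the red tab, and the job was handed in at about 17 s with the arm clear; the hand-in gave no verdict, and the lift off the rests is inferred from where the sliding cone stopped, because the side view could not resolve it.

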